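Crack open a stuck pot lid under the hold-down rails

TASK

Air the sealed grey pot: slide it along the grey board, without lifting it off, from its white ring to the red ring in the middle, where the rails hold its foot down. Then pull the green lid up by its knob until the seal lets go, without tearing it far off, and finish holding the knob in the gripper with the lid about 15 mm above the pot's rim, over the pot and clear of the seal. Keep the lid shut until the pot is on the red ring, and leave the roll of tape on the other white ring where it is.

Things in the scene. Friction and masses are not known exactly. Their poses are not given: they have to be found in the camera images.
- board: Grey sliding board, 130 (its x) x 340 (its y) x 8 mm, screwed to the bench; origin at the centre of its underside, its y runs along the row of three painted rings. Two aluminium rails parallel to its y, 84 mm long and 14 mm high, flank the middle ring. The head of a green lamp hangs 180 mm above the bench beyond its left end (x 0.56 to 0.66, y 0.36 to 0.58 m).
- station (a point): Centre of the red ring between the rails, on the board's top face. The rails' inner faces are at x = +-48.5 mm; their lips reach inward to x = +-38 mm, undersides 9.2 mm above the board, so the pot's foot slides in below them from either end of the board and there can rise only 3 mm. Short mouths at both ends flare outward, up to 61 mm from here along y.
- ring_a (a point): centre of the white ring 115 mm from the red one towards +y of the board, on its top face
- ring_b (a point): centre of the white ring 115 mm from the red one towards -y of the board, on its top face
- pot: Dark grey round pot, 79 mm wide at the rim, 65 mm at the bottom, 50 mm high, fixed in a round steel foot 90 mm wide and 6 mm thick; 0.5 kg. It starts on either white ring, a roll of tape on the other. Origin on its axis at the bottom of the pot = top of the foot, 6 mm above the foot's underside; z up.
- pot_under (a point): centre of the underside of the pot's foot
- rim (a point): centre of the pot's mouth at rim height, 50 mm above the pot's origin
- lid: Loose round green lid, 86 mm wide, 5 mm thick, 60 g, with a plug 13 mm deep below and a wooden knob 20 mm wide, 24 mm tall on top. Origin at the centre of its underside, at rim height when shut. A snap seal holds it: the pull grows to 10-12 N at 2-3 mm of opening, more than the pot's weight, then drops to nothing by 5 mm. Let go, the open lid rests on the seal 7 mm up.
- knob (a point): middle of the lid's knob, on its axis, 17 mm above the lid's origin (12 mm above the lid's top face)
- tape: Roll of yellow masking tape, 96 mm wide, 25 mm high, lying loose on the other white ring; origin at the centre of its underside. Not to be moved.
Mind the look-alikes: they are no part of the job. What is meant by the lid is not blue or pink, and is the larger of those in its own colour.

How it is judged:
On the way, in this order (a step that is already met when the one before it is completed fails the run):
1. the pot stands on the red ring between the rails, its lid still shut (horizontal distance between pot_under and station below 0.012 m and z of lid in the frame of rim below 0.0035 m), for 0.2 s.
2. the seal is broken: the lid is up by more than 6 mm over the pot (z of lid in the frame of rim above 0.006 m and horizontal distance between pot_under and station below 0.014 m), for 0.1 s.
At the end, for the whole second after the job is handed in: Gripper holds the lid (over 2 N), which hangs still, level within 0.2 rad, 9.5 to 22 mm above the rim, within 12 mm of the pot's axis, not touching the pot. The pot is at rest, upright, down on the board within 3 mm, within 14 mm of the red ring's centre. Tape within 15 mm of its start (horizontal distance between pot_under and station below 0.014 m and z of pot_under in the frame of station below 0.003 m and angle between pot's own z axis and vertical below 0.06 rad and z of lid in the frame of rim between 0.0095 and 0.022 m and horizontal distance between lid and rim below 0.012 m and angle between lid's own z axis and vertical below 0.2 rad and linear speed of each of lid, pot below 0.01 m/s and contact force between the fingers and lid above 2 N and contact force between lid and pot below 0.3 N and distance of tape from where it was at the start of the episode below 0.015 m); the arm keeps its last pose, push and grip.
It fails at once if the pot lifted more than 8 mm off the board (z of pot_under in the frame of station above 0.008 m).
It fails at once if the pot tipped (angle between pot's own z axis and vertical above 0.2 rad).
It fails at once if the lid opened away from the red ring (z of lid in the frame of rim above 0.005 m and horizontal distance between pot_under and station above 0.02 m).
It fails at once if the lid torn off, more than 40 mm above the rim (z of lid in the frame of rim above 0.04 m).
It fails at once if the tape knocked away, more than 15 mm (distance of tape from where it was at the start of the episode above 0.015 m).
It also fails if it takes over 45 s, if anything falls off the work surface, if the arm or the gripper's body presses on something with over 40 N, if the wrist force passes 120 N, or if a joint passes its speed limit or range.

ROBOT

A 7-joint arm with a two-finger parallel gripper is mounted at the origin on a cart in front of the work surface, level with it; the furniture and walls round the work are solid. World frame = base frame: x ahead of the robot, y to its left, z up, the work surface at z = 0. Lengths are in m, angles in rad, forces in N, time in s.
With the tool pointing down it reaches from about 0.425 to 0.8 m from the base axis. Payload 8.3 kg.
Tool frame: the origin (TCP) lies at the very end of the fingers, on their centre line; the grasp point (between the pads) lies 19 mm behind it; z points along the fingers, y is the line along which they close (so a half turn about z gives the same grasp; the last joint's range is limited). The gripper opens to 85 mm and grips with 20 to 120 N. Pads are 22 mm wide; open, the fingers measure 114 mm over their backs; the gripper's body (76 mm by 85 mm) begins 54 mm behind the grasp point. The pads swing forward as they close: fully open they stand 13 mm farther back than shut.
Start: joints at [-1.182, 0.383, 0.016, 1.37, -0.006, 1.388, -0.046], TCP at [0.273, 0.562, 0.231] pointing down, gripper open.
Joint ranges: [-2.95, 2.95], [-0.25, 2.06], [-1.52, 1.56], [0.18, 2.33], [-1.44, 4.58], [0.02, 2.06], [-3.01, 3.01]. Speed limits (rad/s): [2.39, 2.39, 3.01, 3.01, 3.14, 3.14, 3.14].

INTERFACE

Orientations are given as a unit quaternion [w, x, y, z].
In Python, from cell import manip gives the robot as it stands. The module is installed in compiled form; this text tells all that it offers.
- The arm moves only by the shell command python3 -m inch 'ROWS' [OPENING] [FORCE]. ROWS is a JSON object whose one key "motion" holds a list of rows, each a list of 2 entries, a list of its own where there are three numbers: the shift along the tool's x, y, z in m, then the turn, a rotation vector about the tool's x, y, z in degrees. A call has exactly 5 rows; each row is the pose to reach, as a shift and turn from the pose commanded when the call began, along the tool's axes at that moment; what a row does not reach only later rows make up. A row lasts 1/10 s, in which the tool goes at most 50 mm and 8.59 degrees, less where a joint would pass 70% of its speed; a pose out of reach is approached as far as the arm can. A call with a gripper value outside its range is refused whole. OPENING is the finger opening in m, from 0 to 0.0854, set as the call begins (- or left out, the last holds). The fingers move at their own pace and stop on an object; FORCE is the grip in N (left out, the last holds). Time passes only in rows, so rows that repeat a pose let the fingers close, or fill a call up. It gives the time, the measured TCP pose, the force, the opening and the grip force at its end, in the units of the state.
- manip.state(): the state, without advancing time (a new reading comes with each control period).
- manip.read_camera(name): name is "side" or "top" or "wrist"; returns the picture (420x560x3 uint8, red, green, blue); there is no depth.
- manip.camera_model(name): a dict with "fx", "fy", "cx", "cy" (pixels), "extrinsics" (4x4, takes a point from world to camera coordinates); the wrist camera has in their place "mount" (4x4, takes a point from camera to tool coordinates, whose origin is the TCP and whose axes are the flange's). Camera axes: x right, y down, z forward; pixel columns grow to the right and rows downward; lengths in m; the calibration is good to about 2 mm. A picture is of the moment at which its call begins: read the wrist's pose just before it. camera_model takes no time and is no camera call.
- manip.hand_in(): hands the job in; it is judged then, once.
The state is a dict: "time": time; "qpos": joint angles; "joint_velocities": joint speeds; "joint_efforts": joint torques, N m; "ee_pos": TCP position; "ee_rot": TCP orientation; "contact_force": force on the tool from outside, world axes, zero at the start; "torque": the same for the moment, N m; "width": finger opening in m; "grasp_force": force on a finger pad.
Only numpy, scipy, OpenCV 4.12 (cv2) and the standard library are available. Lean on these libraries where they do the work, as an engineer would, in place of code of your own. Each camera call takes 0.05 s, during which the arm holds its last target. There are 200 camera calls.

## Working session

There is one attempt and no reset: what is moved stays moved. The work goes in short steps, Python scripts to look and compute and a shell command to move; the robot and the scene stay as the last step left them, time stands still between calls to the robot, and variables do not carry over. Pictures are saved under pics/ and viewed, at most 10 in all, crops included, and the job is handed in when it is done.

```bash
mkdir -p pics
python3 - <<'E'
from cell import manip
import cv2,numpy as np
s=manip.state();print(s)
for n in("top","side"):
    cv2.imwrite(f"pics/{n}0.png",manip.read_camera(n)[:,:,::-1])
    m=manip.camera_model(n);print(n,m)
print(manip.camera_model("wrist"))
E
```

```text
{'time': 0.0, 'qpos': array([-1.1819039 ,  0.38423973,  0.01638383,  1.37116903, -0.0062782 ,
        1.38816334, -0.04649722]), 'joint_velocities': array([-0.00149013, -0.00088923, -0.00106208,  0.00092976, -0.0015497 ,
        0.00188775,  0.00014653]), 'joint_efforts': array([-5.97753788e-04, -6.27619386e+01,  8.43755174e-01, -3.71828914e+01,
        1.65003666e-02,  1.40988117e-02,  1.78525887e-06]), 'ee_pos': array([0.27262513, 0.56185528, 0.23027122]), 'ee_rot': array([-1.86987891e-04,  2.23949934e-01,  9.74600173e-01, -9.46463744e-04]), 'contact_force': array([ 0.02635297,  0.82703139, -0.26519798]), 'torque': array([ 0.00963489, -0.00242612, -0.04113733]), 'grasp_force': 0.0, 'width': 0.08534050811086301}
top {'fx': 462.4148414574236, 'fy': 462.4148414574236, 'cx': 283.71895626952966, 'cy': 197.9222973649711, 'extrinsics': array([[ 0.22235242, -0.97493587,  0.00771043, -0.02134352],
       [-0.85745014, -0.19930946, -0.47439962,  0.47702894],
       [ 0.46404597,  0.09887259, -0.88027584,  1.16698329],
       [ 0.        ,  0.        ,  0.        ,  1.        ]])}
side {'fx': 453.8024036002561, 'fy': 453.8024036002561, 'cx': 276.0114836108161, 'cy': 212.06121375340803, 'extrinsics': array([[-0.9618335 , -0.27357387, -0.00580212,  0.49207866],
       [-0.16726993,  0.60460565, -0.77876362,  0.10258711],
       [ 0.21655738, -0.74807041, -0.62729065,  1.4741006 ],
       [ 0.        ,  0.        ,  0.        ,  1.        ]])}
{'fx': 356.39212337903325, 'fy': 356.39212337903325, 'cx': 281.99956230411414, 'cy': 210.50558354158846, 'mount': array([[-5.00089198e-04, -9.45037392e-01, -3.26961891e-01,
         8.38643974e-02],
       [ 9.99998977e-01, -3.44178557e-05, -1.43002148e-03,
        -4.54742880e-04],
       [ 1.34017044e-03, -3.26962272e-01,  9.45036442e-01,
        -1.42267941e-01],
       [ 0.00000000e+00,  0.00000000e+00,  0.00000000e+00,
         1.00000000e+00]])}
```

View pics/top0.png

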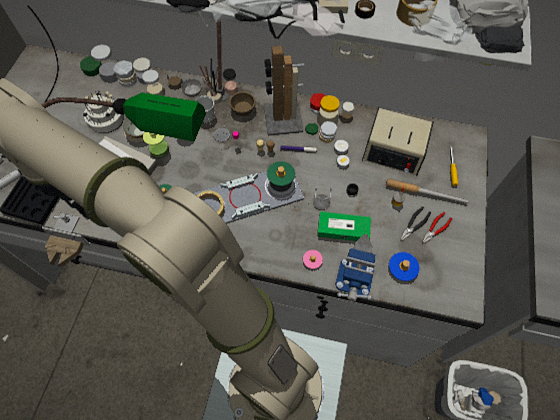

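View pics/side0.png

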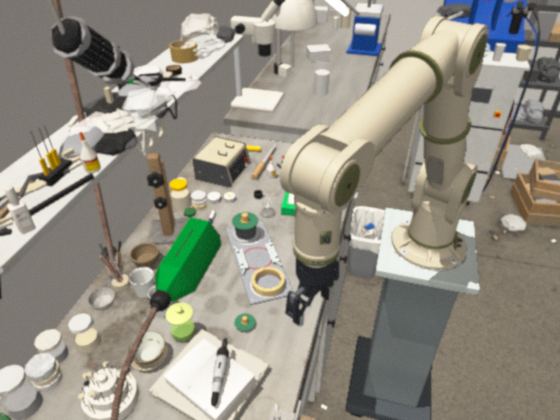

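The top view shows the board centred near (245,195). The pot with its green lid is at (281,178), the red ring at (245,196) and the tape at (208,205). The side view shows the lid at (244,222), the tape at (268,281) and the red ring at about (257,257).

Green lid candidates:
- On the pot: top (281,178), side (244,222).
- Loose with a knob: side (245,322), top about (165,190).
- Small disc: top (311,128).

The one on the pot fits, because it sits on the board and is the largest. I'll confirm it with an enlarged crop.

```bash
cat > h.py <<'E'
import cv2,numpy as np
from cell import manip
def ray(n,u,v,z):
    m=manip.camera_model(n);E=m["extrinsics"];R,t=E[:3,:3],E[:3,3]
    c=-R.T@t;d=R.T@np.array([(u-m["cx"])/m["fx"],(v-m["cy"])/m["fy"],1]);return c+d*(z-c[2])/d[2]
def proj(n,p):
    m=manip.camera_model(n);q=m["extrinsics"]@np.r_[p,1];return np.array([m["fx"]*q[0]/q[2]+m["cx"],m["fy"]*q[1]/q[2]+m["cy"]])
def fit(n,mask,z):
    """outline pixels -> plane z -> min enclosing circle-like fit"""
    c=max(cv2.findContours(mask,cv2.RETR_EXTERNAL,cv2.CHAIN_APPROX_NONE)[0],key=cv2.contourArea)
    P=np.array([ray(n,u,v,z)[:2] for u,v in c[:,0]])
    A=np.c_[2*P,np.ones(len(P))];s=np.linalg.lstsq(A,(P**2).sum(1),rcond=None)[0]
    return s[:2],np.sqrt(s[2]+s[0]**2+s[1]**2)
E
python3 - <<'E'
from h import *
T=cv2.imread("pics/top0.png");S=cv2.imread("pics/side0.png")
a=cv2.resize(T[120:240,150:330],None,fx=4.4,fy=4.4,interpolation=2)[:528,:400*2]
a=cv2.resize(T[120:230,185:345],(440,302),interpolation=2);b=cv2.resize(S[200:340,200:310],(356,453),interpolation=2)
o=np.zeros((453,800,3),np.uint8);o[:302,:440]=a;o[:,442:798]=b;cv2.imwrite("pics/c0.png",o)
for n,I,b in(("top",T,(255,155,310,200)),("side",S,(225,205,265,245)),("side",S,(228,310,262,335)),("top",T,(300,118,322,138))):
    x0,y0,x1,y1=b;h=cv2.cvtColor(I,cv2.COLOR_BGR2HSV);m=cv2.inRange(h,(50,70,20),(90,255,255))
    w=np.zeros_like(m);w[y0:y1,x0:x1]=m[y0:y1,x0:x1];print(n,b,fit(n,w,.067),(w>0).sum())
for n,I,b in(("top",T,(190,185,230,220)),("side",S,(245,262,292,300))):
    x0,y0,x1,y1=b;h=cv2.cvtColor(I,cv2.COLOR_BGR2HSV);m=cv2.inRange(h,(14,70,90),(32,255,255))
    w=np.zeros_like(m);w[y0:y1,x0:x1]=m[y0:y1,x0:x1];print("tape",n,fit(n,w,.025))
for n,I,b in(("top",T,(222,172,270,218)),("side",S,(235,235,280,272))):
    x0,y0,x1,y1=b;h=cv2.cvtColor(I,cv2.COLOR_BGR2HSV);m=cv2.inRange(h,(165,60,60),(180,255,255))|cv2.inRange(h,(0,60,60),(8,255,255))
    w=np.zeros_like(m);w[y0:y1,x0:x1]=m[y0:y1,x0:x1];ys,xs=np.nonzero(w)
    P=np.array([ray(n,u,v,.008)[:2] for u,v in zip(xs,ys)]);print("red",n,len(P),P.mean(0),(P.min(0)+P.max(0))/2,np.ptp(P,axis=0))
E
```

```text
top (255, 155, 310, 200) (array([0.57784506, 0.12032988]), np.float64(0.04158287401853149)) 468
side (225, 205, 265, 245) (array([0.5803222 , 0.12490639]), np.float64(0.03532974563393116)) 260
side (228, 310, 262, 335) (array([0.45136008, 0.50310326]), np.float64(0.02488571305850574)) 210
top (300, 118, 322, 138) (array([0.76242741, 0.06176729]), np.float64(0.01936149948081859)) 110
tape top (array([0.447741 , 0.3137673]), np.float64(0.04286169394589704))
tape side (array([0.44679731, 0.31587686]), np.float64(0.0514747483918759))
red top 76 [0.51076406 0.21964405] [0.50958823 0.21662728] [0.09406169 0.09783701]
red side 45 [0.51158695 0.21837967] [0.51135765 0.217819  ] [0.09490902 0.09757326]
```

View pics/c0.png

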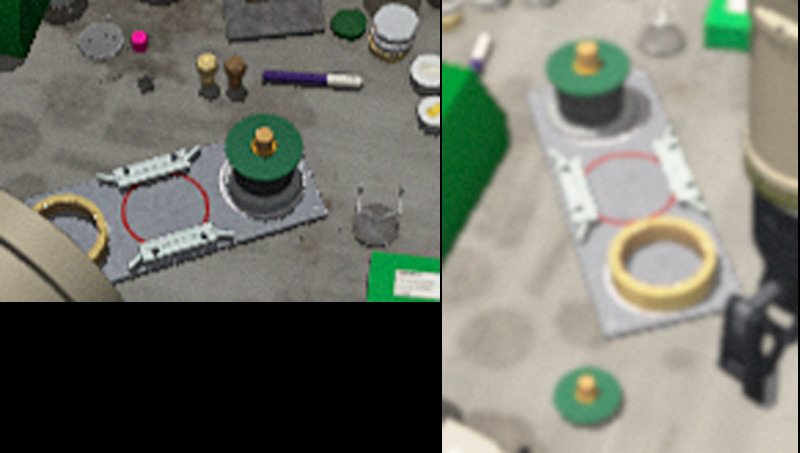

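The crop confirms it: the lid on the pot (crop (264,150) / (588,68)) is the large one, with a radius near 42 mm. The loose lid at crop (588,395) has a radius near 25 mm, and the disc at crop (348,22) is smaller still. The lid overhangs the gripper's reach, so I'll push the pot low on its wall with the tool tilted and the fingers part open as a cradle.

```bash
cat >> h.py <<'E'
from scipy.spatial.transform import Rotation as Ro
D=np.array([-.565,.825,0]);D/=np.linalg.norm(D);ST=np.array([.511,.2175,.008]);POT=ST-.115*D
def goal(tilt):
    z=np.array([0,0,-1.]);R=Ro.from_matrix(np.c_[D,np.cross(z,D),z]);return R*Ro.from_euler('y',tilt,degrees=True)
def delta(p,R):
    s=manip.state();q=s["ee_rot"];C=Ro.from_quat([q[1],q[2],q[3],q[0]])
    print("shift",C.inv().apply(p-s["ee_pos"]).round(4),"turn",(C.inv()*R).as_rotvec(degrees=True).round(2),"t",s["time"],s["ee_pos"].round(4))
E
python3 - <<'E'
from h import *
print(POT,"glass",ray("top",322,205,0),ray("top",322,190,.03))
pre=POT-.085*D
delta(pre+[0,0,.16],goal(20));delta(pre+[0,0,.023],goal(20))
E
```

```text
[0.57597987 0.12261788 0.008     ] glass [ 0.53569185 -0.01975251  0.        ] [ 0.57030666 -0.01081725  0.03      ]
shift [-0.5385 -0.3048  0.0629] turn [-5.29 19.57 29.39] t 0.1 [0.2726 0.5619 0.2303]
shift [-0.5385 -0.3045  0.1999] turn [-5.29 19.57 29.39] t 0.1 [0.2726 0.5619 0.2303]
```

```bash
python3 -m inch '{"motion":[[[-0.03,-0.017,0.0],[-1,4,6]],[[-0.07,-0.04,0.005],[-2,8,12]],[[-0.11,-0.062,0.01],[-3,12,18]],[[-0.15,-0.085,0.015],[-4.2,16,24]],[[-0.19,-0.107,0.02],[-5.29,19.57,29.39]]]}' 0.03 20; python3 -c "
from h import *
delta(POT-.085*D+[0,0,.15],goal(20))"
```

```text
time: 0.6
ee_pos: [0.3981, 0.3811, 0.2112]
ee_rot: [-0.155, 0.461, 0.87, 0.083]
contact_force: [1.3, 0.3, -0.5]
width: 0.0302
grasp_force: 0.0
shift [-0.3926  0.0027 -0.0878] turn [ 0.2  -0.21 -0.25] t 0.6 [0.3981 0.3811 0.2112]
```

```bash
python3 -m inch '{"motion":[[[-0.045,0.0003,-0.010],[0,0,0]],[[-0.09,0.0006,-0.020],[0,0,0]],[[-0.135,0.001,-0.030],[0,0,0]],[[-0.18,0.0014,-0.040],[0,0,0]],[[-0.22,0.0016,-0.049],[0,0,0]]]}' && python3 -m inch '{"motion":[[[-0.045,0.0003,-0.010],[0,0,0]],[[-0.09,0.0006,-0.020],[0,0,0]],[[-0.13,0.0009,-0.029],[0,0,0]],[[-0.155,0.001,-0.035],[0,0,0]],[[-0.1726,0.001,-0.0388],[0,0,0]]]}'; python3 -c "
from h import *
delta(POT-.085*D+[0,0,.014],goal(20))
cv2.imwrite('pics/w1.png',manip.read_camera('wrist')[:,:,::-1])"
```

```text
time: 1.1
ee_pos: [0.5255, 0.1973, 0.1812]
ee_rot: [-0.154, 0.46, 0.871, 0.082]
contact_force: [0.9, 1.0, -0.6]
width: 0.0296
grasp_force: 0.0
time: 1.6
ee_pos: [0.6252, 0.0526, 0.1579]
ee_rot: [-0.154, 0.461, 0.87, 0.081]
contact_force: [-0.1, -0.2, 0.4]
width: 0.0299
grasp_force: 0.0
shift [-0.046  -0.001   0.1278] turn [ 0.03 -0.03 -0.16] t 1.6 [0.6252 0.0526 0.1579]
```

View pics/w1.png

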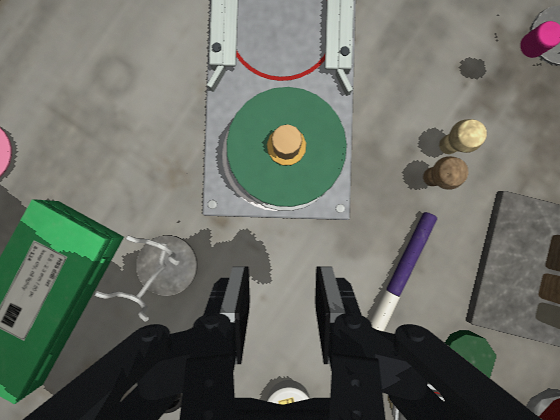

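The wrist view shows the lid at (286,147), square ahead of the open fingers (about column 282), with the rails' mouths at (215,75) and (345,78). The wire stand (150,265) and the pen (405,270) lie to either side of where the fingers come down. I'll refine the lid and rail positions from this picture.

```bash
cat >> h.py <<'E'
def wray(u,v,z,s=None):
    s=s or manip.state();q=s["ee_rot"];C=Ro.from_quat([q[1],q[2],q[3],q[0]]);m=manip.camera_model("wrist");M=m["mount"]
    c=s["ee_pos"]+C.apply(M[:3,3]);d=C.apply(M[:3,:3]@np.array([(u-m["cx"])/m["fx"],(v-m["cy"])/m["fy"],1]));return c+d*(z-c[2])/d[2]
def wlid(I,z):
    m=cv2.inRange(cv2.cvtColor(I,cv2.COLOR_BGR2HSV),(60,80,30),(90,255,255))
    c=[k for k in cv2.findContours(m,0,1)[0] if cv2.contourArea(k)>2000];c=min(c,key=lambda k:abs(cv2.minEnclosingCircle(k)[0][0]-283))
    P=np.array([wray(u,v,z)[:2] for u,v in cv2.convexHull(c)[:,0]]).astype(np.float32)
    return cv2.minEnclosingCircle(P)
E
python3 - <<'E'
from h import *
I=cv2.imread("pics/w1.png");print("lid",wlid(I,.069))
L=np.array([-D[1],D[0],0])  # left of push
for uv in((236,52),(326,52),(283,78)):p=wray(*uv,.008);print(p,(p-ST)@D,(p-ST)@L)
for uv in((237,2),(326,2),(237,60),(326,60)):p=wray(*uv,.022);print("rail top",(p-ST)@D,(p-ST)@L)
E
```

```text
lid ((0.5833048224449158, 0.11689019203186035), 0.042341019958257675)
[0.49397617 0.17127127 0.008     ] -0.028522382522425855 0.04016690640926031
[0.55966037 0.21558782 0.008     ] -0.029072839167197224 -0.039067357329579076
[0.54118785 0.17535855 0.008     ] -0.05182672096604942 -0.0010951394814582224
rail top 0.007410118461485137 0.03734182106561377
rail top 0.006858476868624518 -0.03764649665707044
rail top -0.041785553688446234 0.03752755712662139
rail top -0.04230038312111013 -0.03728169358577716
```

```bash
python3 -m inch '{"motion":[[[-0.012,0,0.033],[0,0,0]],[[-0.024,0,0.066],[0,0,0]],[[-0.035,-0.001,0.098],[0,0,0]],[[-0.042,-0.001,0.117],[0,0,0]],[[-0.046,-0.001,0.1278],[0,0,0]]]}'; python3 -c "
from h import *
delta(POT-.05*D+[0,0,.014],goal(20))
cv2.imwrite('pics/w2.png',manip.read_camera('wrist')[:,:,::-1])"
```

```text
time: 2.15
ee_pos: [0.6219, 0.0562, 0.0208]
ee_rot: [-0.155, 0.459, 0.871, 0.081]
contact_force: [0.4, 0.2, -0.1]
width: 0.0301
grasp_force: 0.0
shift [ 0.0293 -0.0004  0.0095] turn [-0.1  -0.19 -0.  ] t 2.15 [0.6219 0.0562 0.0208]
```

View pics/w2.png

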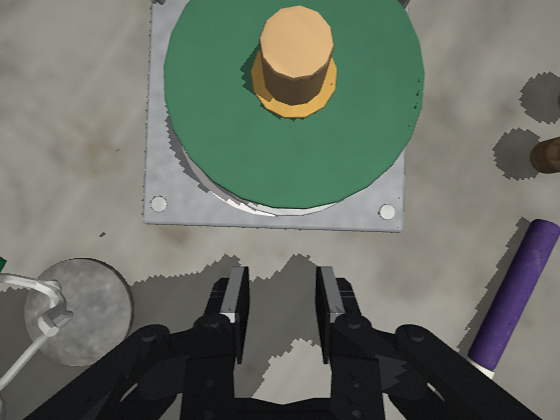

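The pot is ahead, about 3 mm to the right of the finger centre, with the pen and stand clear. Advancing to contact.

```bash
python3 -m inch '{"motion":[[[0.007,0,0.001],[0,0,0]],[[0.014,0,0.004],[0,0,0]],[[0.020,0,0.006],[0,0,0]],[[0.026,0,0.008],[0,0,0]],[[0.032,0,0.010],[0,0,0]]]}';python3 -m inch '{"motion":[[[0.005,0,0.0018],[0,0,0]],[[0.009,0,0.0033],[0,0,0]],[[0.014,0,0.005],[0,0,0]],[[0.019,0,0.007],[0,0,0]],[[0.024,0,0.0087],[0,0,0]]]}'; python3 -c "
from h import *
s=manip.state();print('axial',(s['ee_pos']-ST)@D)
I=manip.read_camera('wrist')[:,:,::-1];cv2.imwrite('pics/w3.png',I);print(wlid(I,.069))"
```

```text
time: 2.7
ee_pos: [0.6047, 0.0839, 0.0257]
ee_rot: [-0.153, 0.459, 0.871, 0.082]
contact_force: [0.8, 0.4, 0.3]
width: 0.0298
grasp_force: 0.0
time: 3.2
ee_pos: [0.5902, 0.104, 0.025]
ee_rot: [-0.153, 0.459, 0.871, 0.082]
contact_force: [2.2, -4.6, 2.4]
width: 0.0299
grasp_force: 1.9
axial -0.138404587278222
((0.5682156682014465, 0.13632595539093018), 0.04244174808263779)
```

View pics/w3.png

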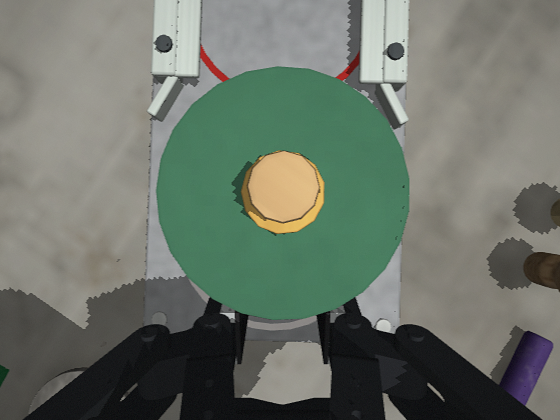

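The pot is cradled and centred (lid at (283,193)), and the rail mouths at (165,95) and (393,100) are symmetric ahead. I'll push on 80 mm.

```bash
python3 -m inch '{"motion":[[[0.0075,0,0.0027],[0,0,0]],[[0.015,0,0.0055],[0,0,0]],[[0.0225,0,0.0082],[0,0,0]],[[0.030,0,0.011],[0,0,0]],[[0.0375,0,0.0137],[0,0,0]]]}'; python3 -m inch '{"motion":[[[0.0075,0,0.0027],[0,0,0]],[[0.015,0,0.0055],[0,0,0]],[[0.0225,0,0.0082],[0,0,0]],[[0.030,0,0.011],[0,0,0]],[[0.0375,0,0.0137],[0,0,0]]]}'; python3 -c "
from h import *
s=manip.state();print('axial',(s['ee_pos']-ST)@D)
I=manip.read_camera('wrist')[:,:,::-1];cv2.imwrite('pics/w4.png',I);print(wlid(I,.069))
cv2.imwrite('pics/top4.png',manip.read_camera('top')[:,:,::-1]);cv2.imwrite('pics/side4.png',manip.read_camera('side')[:,:,::-1])"
```

```text
time: 3.75
ee_pos: [0.5672, 0.1378, 0.0249]
ee_rot: [-0.154, 0.459, 0.871, 0.082]
contact_force: [1.3, -2.2, 1.7]
width: 0.0296
grasp_force: 1.8
time: 4.25
ee_pos: [0.5448, 0.1706, 0.0249]
ee_rot: [-0.154, 0.459, 0.871, 0.082]
contact_force: [2.2, -3.0, 0.9]
width: 0.0299
grasp_force: 1.8
axial -0.05776442023986733
((0.5222991108894348, 0.20328819751739502), 0.04249881953001022)
```

View pics/w4.png

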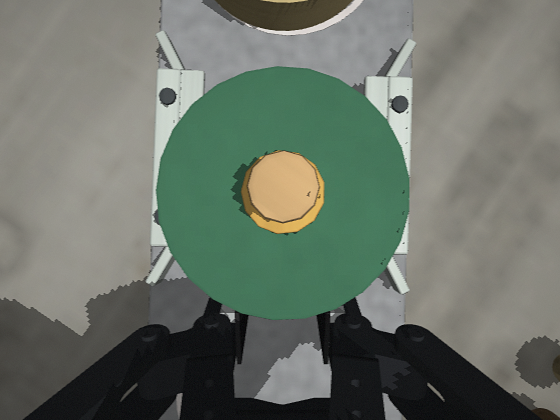

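The pot is between the rails. The mouth tips show at (158,32), (412,40), (150,283) and (405,292), and the rail ends at rows ~70 and ~247. I'll compute the station from these and compare it with the lid centre.

Run:
```python
from h import *
L=np.array([-D[1],D[0],0])
ax=lambda p:(round((p-ST)@D*1e3,1),round((p-ST)@L*1e3,1))
for uv in((160,32),(412,42),(149,282),(407,292),(158,70),(410,77),(153,247),(408,247)):print(uv,ax(wray(*uv,.022)))
p=np.r_[wlid(cv2.imread("pics/w4.png"),.069)[0],.008];print("lid",ax(p))
T=cv2.imread("pics/top4.png");h=cv2.cvtColor(T,cv2.COLOR_BGR2HSV)
```

```text
(160, 32) (np.float64(59.3), np.float64(56.3))
(412, 42) (np.float64(54.7), np.float64(-61.7))
(149, 282) (np.float64(-57.4), np.float64(60.5))
(407, 292) (np.float64(-61.9), np.float64(-58.8))
(158, 70) (np.float64(41.4), np.float64(57.1))
(410, 77) (np.float64(38.2), np.float64(-60.7))
(153, 247) (np.float64(-41.3), np.float64(58.8))
(408, 247) (np.float64(-41.1), np.float64(-59.4))
lid (np.float64(-19.0), np.float64(-1.1))
```

```bash
python3 -m inch '{"motion":[[[0.004,0,0.0015],[0,0,0]],[[0.008,0,0.003],[0,0,0]],[[0.012,0,0.0044],[0,0,0]],[[0.015,0,0.0055],[0,0,0]],[[0.0168,0,0.0061],[0,0,0]]]}'; python3 -m inch '{"motion":[[[0,0,0],[0,0,0]],[[0,0,0],[0,0,0]],[[-0.002,0,-0.001],[0,0,0]],[[-0.006,0,-0.002],[0,0,0]],[[-0.01,0,-0.0035],[0,0,0]]]}'
python3 - <<'E'
from h import *
I=manip.read_camera('wrist')[:,:,::-1];cv2.imwrite('pics/w5.png',I)
L=np.array([-D[1],D[0],0]);p=np.r_[wlid(I,.069)[0],.008]-ST;print(p@D,p@L,p+ST)
delta(ST-.12*D+[0,0,.12],goal(0))
E
```

```text
time: 4.9
ee_pos: [0.5348, 0.1852, 0.0249]
ee_rot: [-0.154, 0.459, 0.871, 0.082]
contact_force: [2.6, -2.8, -0.4]
width: 0.03
grasp_force: 1.4
time: 5.4
ee_pos: [0.5411, 0.176, 0.0248]
ee_rot: [-0.154, 0.459, 0.871, 0.082]
contact_force: [-0.3, -0.3, 0.2]
width: 0.0302
grasp_force: 0.0
-0.003327096114919586 -0.0014362046618140313 [0.51406491 0.21556646 0.008     ]
shift [-0.0281 -0.0011 -0.1201] turn [  0.09 -20.02  -0.04] t 5.45 [0.5417 0.1749 0.0248]
```

The pot sits about 2–3 mm from the station. Backing off, rising and levelling the tool.

```bash
python3 -m inch '{"motion":[[[-0.022,0,-0.008],[0,0,0]],[[-0.042,0,-0.0154],[0,0,0]],[[-0.031,0,-0.046],[0,0,0]],[[-0.016,0,-0.087],[0,0,0]],[[-0.001,0,-0.128],[0,0,0]]]}'; python3 -m inch '{"motion":[[[0,0,0],[0,-6,0]],[[0,0,0],[0,-12,0]],[[0,0,0],[0,-18,0]],[[0,0,0],[0,-20,0]],[[0,0,0],[0,-20,0]]]}' 0.055
python3 - <<'E'
from h import *
s=manip.state();I=manip.read_camera('wrist')[:,:,::-1];cv2.imwrite('pics/w6.png',I)
m=cv2.inRange(cv2.cvtColor(np.ascontiguousarray(I),cv2.COLOR_BGR2HSV),(8,60,90),(25,255,255))
for c in cv2.findContours(m,0,1)[0]:
    if cv2.contourArea(c)>300: print(cv2.boundingRect(c))
l=wlid(I,.069);print(l);delta(np.r_[l[0],.11],goal(0))
E
```

```text
time: 5.95
ee_pos: [0.5659, 0.1384, 0.1455]
ee_rot: [-0.154, 0.46, 0.871, 0.081]
contact_force: [1.5, 0.6, 0.2]
width: 0.0299
grasp_force: 0.0
time: 6.45
ee_pos: [0.5654, 0.1412, 0.145]
ee_rot: [-0.0, 0.465, 0.885, 0.001]
contact_force: [-0.1, 0.6, 0.3]
width: 0.0552
grasp_force: 0.0
(442, 244, 29, 32)
(467, 207, 31, 34)
(258, 46, 49, 52)
((0.5137567520141602, 0.2152305394411087), 0.04243411123752594)
shift [ 0.0915 -0.0003  0.0351] turn [ 0.09 -0.11  0.1 ] t 6.5 [0.5658 0.1399 0.1449]
```

View pics/w6.png

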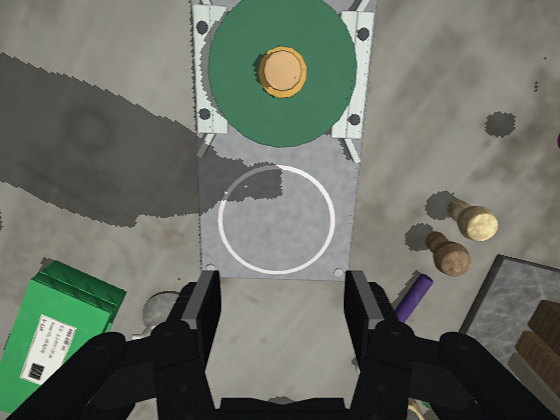

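The pot stands between the rails with its lid shut, lid centre about (283,72). The empty white ring_b is at (277,220). I'll check the station against ring_b and move over the knob.

```bash
python3 - <<'E'
from h import *
I=cv2.imread("pics/w6.png");P=np.array([wray(u,v,.008)[:2] for u,v in((277,165),(277,274),(218,220),(335,220))]);print(P)
c=np.r_[P[[0,1],:].mean(0)/2+P[[2,3],:].mean(0)/2,.008];print("station",c+.115*D)
E
python3 -m inch '{"motion":[[[0.025,0,0],[0,0,0]],[[0.05,0,0],[0,0,0]],[[0.075,0,0.01],[0,0,0]],[[0.0915,0,0.02],[0,0,0]],[[0.0915,0,0.03],[0,0,0]]]}'
python3 - <<'E'
from h import *
I=manip.read_camera('wrist')[:,:,::-1]
l=wlid(I,.069);print(l);delta(np.r_[l[0],.072],goal(0))
E
```

```text
[[0.54792472 0.15842858]
 [0.60275582 0.07777754]
 [0.53344125 0.09194782]
 [0.61414251 0.14733701]]
station [0.5095862  0.21375485 0.008     ]
time: 7.0
ee_pos: [0.5135, 0.2162, 0.1139]
ee_rot: [-0.001, 0.465, 0.885, 0.001]
contact_force: [-1.1, -0.7, -0.7]
width: 0.0551
grasp_force: 0.0
((0.512189507484436, 0.2156541645526886), 0.04241136461496353)
shift [ 0.002  -0.0002  0.0401] turn [-0.09 -0.09  0.04] t 7.05 [0.5135 0.2141 0.1121]
```

```bash
python3 -m inch '{"motion":[[[0.001,0,0.01],[0,0,0]],[[0.002,0,0.02],[0,0,0]],[[0.002,0,0.03],[0,0,0]],[[0.002,0,0.036],[0,0,0]],[[0.002,0,0.0395],[0,0,0]]]}'; python3 -m inch '{"motion":[[[0,0,0],[0,0,0]],[[0,0,0],[0,0,0]],[[0,0,0],[0,0,0]],[[0,0,0],[0,0,0]],[[0,0,0],[0,0,0]]]}' 0.0 60
python3 - <<'E'
from h import *
s=manip.state();print(s["ee_pos"])
a=manip.read_camera('side')[180:300,190:340,::-1];b=manip.read_camera('wrist')[:,:,::-1]
o=np.zeros((400,800,3),np.uint8);o[:320,:400]=cv2.resize(a,(400,320),interpolation=2);o[:300,400:]=cv2.resize(b,(400,300));cv2.imwrite("pics/g7.png",o)
E
```

```text
time: 7.55
ee_pos: [0.5134, 0.2158, 0.0744]
ee_rot: [-0.0, 0.467, 0.884, 0.0]
contact_force: [-1.0, 0.7, -0.3]
width: 0.0547
grasp_force: 0.0
time: 8.05
ee_pos: [0.5139, 0.2165, 0.0758]
ee_rot: [0.0, 0.466, 0.885, 0.001]
contact_force: [-0.1, 0.8, 2.3]
width: 0.0172
grasp_force: 58.5
[0.51385737 0.21647902 0.07582443]
```

View pics/g7.png

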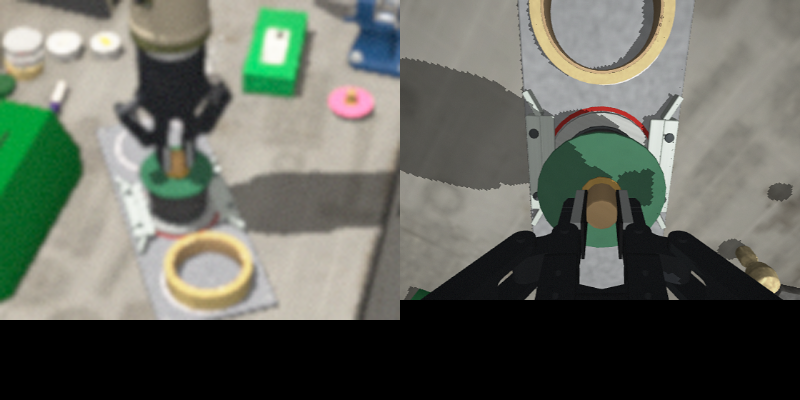

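The knob is held (17 mm wide, 58 N), the lid is shut and the pot is on the red ring; the wrist half shows the tape and the rails untouched. Pulling up slowly.

```bash
python3 -m inch '{"motion":[[[0,0,-0.001],[0,0,0]],[[0,0,-0.002],[0,0,0]],[[0,0,-0.003],[0,0,0]],[[0,0,-0.004],[0,0,0]],[[0,0,-0.005],[0,0,0]]]}' 0.0 80; python3 -m inch '{"motion":[[[0,0,-0.001],[0,0,0]],[[0,0,-0.002],[0,0,0]],[[0,0,-0.003],[0,0,0]],[[0,0,-0.004],[0,0,0]],[[0,0,-0.005],[0,0,0]]]}'; python3 -m inch '{"motion":[[[0,0,-0.001],[0,0,0]],[[0,0,-0.002],[0,0,0]],[[0,0,-0.003],[0,0,0]],[[0,0,-0.004],[0,0,0]],[[0,0,-0.005],[0,0,0]]]}'
python3 - <<'E'
from h import *
z=[]
for i in range(4): b=manip.read_camera('side');z.append(manip.state()["ee_pos"])
print(np.mean(z,0),manip.state()["contact_force"],manip.state()["width"])
a=b[180:300,190:340,::-1];c=manip.read_camera('wrist')[:,:,::-1]
o=np.zeros((480,800,3),np.uint8);o[:400,:400]=cv2.resize(a[20:100,40:120],(400,400),interpolation=2);o[:300,400:]=cv2.resize(c,(400,300));cv2.imwrite("pics/g8.png",o)
E
```

```text
time: 8.65
ee_pos: [0.5127, 0.2159, 0.0796]
ee_rot: [-0.001, 0.466, 0.885, 0.0]
contact_force: [0.2, -0.9, -5.8]
width: 0.0171
grasp_force: 78.3
time: 9.15
ee_pos: [0.5144, 0.2166, 0.0865]
ee_rot: [0.001, 0.466, 0.885, 0.002]
contact_force: [0.1, 0.1, -0.3]
width: 0.0171
grasp_force: 79.8
time: 9.65
ee_pos: [0.5135, 0.2163, 0.0905]
ee_rot: [0.0, 0.466, 0.885, 0.001]
contact_force: [-0.3, -0.1, -1.0]
width: 0.0167
grasp_force: 79.8
[0.51351779 0.21628651 0.09044289] [-0.52840719  0.96562224 -1.63835569] 0.016712006930098652
```

View pics/g8.png

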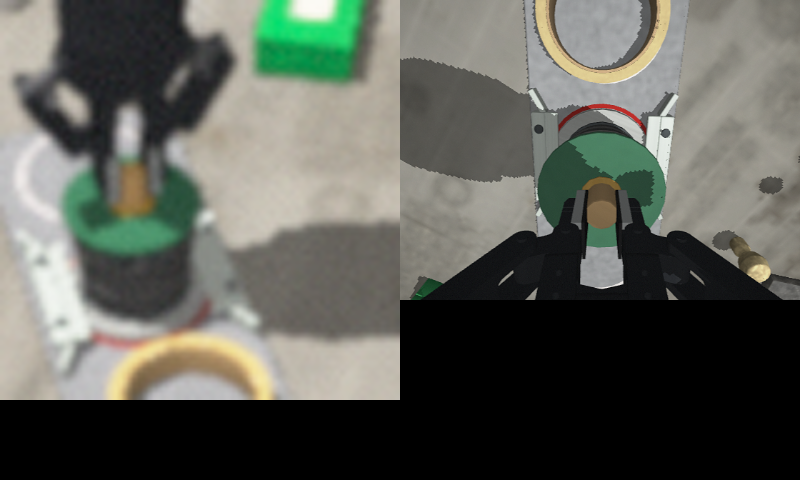

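The seal has let go: the force fell to about the lid's weight. The tool rose about 15 mm, and the lid sits at the same place in the wrist picture as before (602,190), so it did not slip. The pot is on the red ring and the tape is untouched. Handing in.

```bash
python3 -c "
from cell import manip
print(manip.hand_in())"
```

```text
the job is handed in; nothing more can be done
None
```

I handed the job in, but the interface gave no verdict: the pot stands about 3 mm from the red ring's centre, the lid hangs by its knob about 15 mm above the rim, and the tape was not touched.

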